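Zero the bench thickness gauge on its reference plate

TASK

Set up the thickness gauge for the next user: push the steel reference plate along its channel until it is fully home against the stop, then gently press the lift lever on the side of the head all the way down so that the foot comes down onto the plate. Once the pointer has settled, turn the dial's bezel until its zero tab lines up with the pointer, and leave the other things on the bench where they are.

Things in the scene. Friction and masses are not known exactly. Their poses are not given: they have to be found in the camera images.
- gauge: White bench thickness gauge, fixed. Origin on the bench below the axis of foot and dial; x points from its open front (robot's side) to its column, y to the lever's side, z up. Base x -150 to +130, 130 wide, 30 mm high. Head a box 80 x 80 mm (x -36 to +44, y -40 to +40), z 110 to 160 mm, held by a 30 mm column at x = +100, 165 mm high. A sleeve of 20 mm diameter below the head ends at z = 87 mm.
- stop (a point): Middle of the front face of the dark stop that ends the channel: gauge frame x = +15 mm, z = 37 mm (its top is at 44 mm). The channel runs along the gauge's x on the base's top (floor at z = 30 mm), 49 mm wide between two steel rails 5 mm high.
- plate: Loose steel reference plate, 110 (x) x 45 (y) x 16 mm high, 0.35 to 0.7 kg. Origin at the centre of its underside. It lies in the channel (top at z = 46 mm), starting 35 to 60 mm short of the stop, its near end out towards the front. Fully home its far end touches the stop: origin at x = -40 mm, near end at x = -95 mm in the gauge's frame. Slides with a push of a few newtons.
- foot (a point): Centre of the underside of the steel foot, a 22 mm disc on a 10 mm spindle under the head. At z = 66.5 mm with the lever fully up, 46.5 mm (on the plate, end of travel) with it fully down.
- lever (a joint): Lift lever on the head's +y side: a 10 mm rod standing out to +y, with a black ball 85 mm from its pivot axis (parallel to the gauge's x, at y = +46, z = 135 mm). 0 = fully up (0.7 rad above level), 1.0 = fully down at its end stop (0.3 rad below level); starts at 0 to 0.3. Stays where left; about 2.5 N on the ball moves it. Moves foot and pointer. Faster than 3 rad/s is slamming.
- lever_tip (a point): Centre of the lever's black ball (22 mm diameter).
- dial_center (a point): Centre of the dial, on the bezel's vertical axis, at the level of the bezel's top rim (182 mm above the bench).
- bezel (a joint): Angle of the bezel that lies face up on the head: a dark knurled ring, 64 mm diameter, z 160 to 182 mm, white face inside. Turns about the vertical within -2.4 to 2.4, growing anticlockwise seen from above; 0 when the zero tab points along the gauge's +x (to the column). Starts at 0.8 to 1.2. Friction (about 0.1 N m) holds it where it is left.
- zero_mark (a point): Centre of the top of the zero tab, the bezel's only projection: 10 mm wide, 12 mm high, sticking out 14 mm beyond the ring, its top flush with the rim; 38 mm from the dial's centre. A thick black line on the face runs to it. x points outwards from the dial's centre.
- pointer_tip (a point): Free end of the thin black pointer over the dial's face, 27 mm from the dial's centre (tail 3 mm). x points outwards along it. Not to be touched: lowering the lever swings it clockwise by up to 2 rad to its rest, which lies within 0.4 rad of the gauge's +x, differently each time. Turning the bezel does not move it.
- vial_a: Bystander: clear vial with white plug, 29 mm diameter, 98 mm high, standing. Origin at the centre of its underside.
- vial_b: Bystander: a vial like vial_a.
- vial_c: Bystander: a vial like vial_a.
- dishes: Bystander: stack of two clear dishes, 88 mm diameter, 26 mm high. Origin at the centre of its underside.
- jar: Bystander: small jar, 56 mm diameter, 85 mm high. Origin at the centre of its underside.
- spatula: Bystander: spatula 170 mm long, lying on the bench.
- funnel_bottle: Bystander: glass bottle, 90 mm diameter, with a white funnel on top 100 mm wide, 222 mm high in all. Origin at the centre of its underside.
Mind the look-alikes: they are no part of the job. Leave any blue, pink or turquoise look-alike of the plate alone.

How it is judged (in metres and radians):
On the way, in this order (a step that is already met when the one before it is completed fails the run):
1. the plate is fully home against the stop, the lever still up (x of plate in the frame of gauge between -0.044 and -0.035 m and z of plate in the frame of gauge between 0.026 and 0.034 m and value of joint lever below 0.5 rad), for 0.2 s.
2. the lever is fully down, the plate still home (x of plate in the frame of gauge between -0.044 and -0.035 m and z of plate in the frame of gauge between 0.026 and 0.034 m and value of joint lever above 0.93 rad), for 0.2 s.
3. the zero tab lines up with the pointer, the lever still down (angle between the x axis of zero_mark and the x axis of pointer_tip, either way round below 0.1 rad and horizontal distance between zero_mark and pointer_tip below 0.03 m and value of joint lever above 0.93 rad), for 0.2 s.
At the end, for the whole second after the job is handed in: The plate lies flat in the channel within 4 mm of fully home; the lever is fully down (above 0.93 of 1.0 rad); the bezel's zero tab points within 0.10 rad of the pointer's direction (all of step 3 and x of plate in the frame of gauge between -0.044 and -0.035 m and z of plate in the frame of gauge between 0.026 and 0.034 m); the robot touches nothing.
It fails at once if the lever is slammed down (faster than 3 rad/s) (velocity of joint lever above 3 rad/s).
It fails at once if a bystander is moved more than 20 mm or knocked over (distance of any of vial_a, vial_b, vial_c, dishes, jar, spatula, funnel_bottle from where it was at the start of the episode above 0.02 m or angle between any of vial_a, vial_b, vial_c, dishes, jar, spatula, funnel_bottle's own z axis and vertical above 0.5 rad).
It also fails if it takes over 54 s, if anything falls off the work surface, if the arm or the gripper's body presses on something with over 40 N, if the wrist force passes 120 N, or if a joint passes its speed limit or range.

ROBOT

A 6-joint arm with a two-finger parallel gripper is mounted at the origin on the work surface. World frame = base frame: x ahead of the robot, y to its left, z up, the work surface at z = 0. Lengths are in mm, angles in rad, forces in N, time in s.
With the tool pointing down it reaches from about 400 to 925 mm from the base axis. Payload 12.5 kg.
Tool frame: the origin (TCP) lies midway between the tips of the shut fingers; the grasp point (between the pads) lies 19 mm behind it; z points along the fingers, y is the line along which they close (so a half turn about z gives the same grasp; the last joint's range is limited). The gripper opens to 95 mm and grips with 3 to 60 N. Pads are 20 mm wide; open, the fingers measure 119 mm over their backs; the gripper's body (75 mm by 180 mm) begins 59 mm behind the grasp point.
Start: joints at [-1.283, 0.491, 1.559, -0, 1.092, -0.106], TCP at [239.837, -577.17, 214.661] pointing down, gripper open.
Joint ranges: [-3.1, 3.1], [-0.84, 2.19], [0.05, 2.79], [-1.13, 4.28], [0.06, 2.93], [-2.69, 2.69]. Speed limits (rad/s): [2.22, 2.22, 2.79, 3.14, 3.14, 3.14].

INTERFACE

Orientations are given as [roll, pitch, yaw] about the fixed x, y, z axes, in that order (R = Rz(yaw) Ry(pitch) Rx(roll)).
In Python, from cell import env gives the robot as it stands.
- The arm moves only by the tool carry_out, never from a script. Its argument "series" is a list of rows, each a list of 4 numbers: the shift along the world's x, y, z normalised to -1 to 1, where 1 is 5 cm, then the turn about the world's z normalised to -1 to 1, where 1 is 6 degrees. In form: [[x, y, z, turn], ...]. A call has exactly 5 rows; each row shifts and turns the commanded pose from where the row before left it; what a row does not reach is not made up. A row lasts 1/10 s, in which the tool goes at most 50 mm and 8.59 degrees, less where a joint would pass 70% of its speed; a pose out of reach is approached as far as the arm can. A call with a number of a shift or a turn outside -1 to 1 is refused whole. A call with a gripper value outside its range is refused whole. "fingers" is the closure, from -1 (fully open) to 1 (shut), set as the call begins (left out, the last holds). The fingers move at their own pace and stop on an object; the grip force is fixed at half the most. Time passes only in rows, so rows that do not move let the fingers close, or fill a call up. It gives the time, the measured TCP pose, the force, the opening and the grip force at its end, in the units of the state.
- env.state(): the state, without advancing time (a new reading comes with each control period).
- env.read_camera(name): name is "side" or "top"; returns the picture (420x560x3 uint8, red, green, blue); there is no depth.
- env.calibration(name): a dict with "K" (3x3 intrinsics, pixels), "pose" (4x4, takes a point from camera to world coordinates). Camera axes: x right, y down, z forward; pixel columns grow to the right and rows downward; lengths in mm; the calibration is good to about 2 mm. A picture is of the moment at which its call begins. calibration takes no time and is no camera call.
- env.job_done(): hands the job in; it is judged then, once.
Trained networks look in the newest picture that a camera, given by its name, has taken for a name from the list of things; names that differ only in an ending like _2 or _b are one class to them, and where a whole thing is asked for, a point or a joint stands for the part that bears it (a point fixed in the world has none). Each returns a list of dicts, best first, with "conf" (0 to 1); they miss things now and then, are a little off and sometimes report something else, mostly with a low value. They report only what shows in the picture. A call takes as long as a camera call. They do not tell look-alikes from the thing itself.
- env.look_for(camera, label): "position" ([row, column] as shares, 0 to 1, of the picture: columns of its width, rows of its height, amid what is visible of it).
The state is a dict: "t": time; "joints": joint angles; "qvel": joint speeds; "tau": joint torques, N m; "eef_pos": TCP position; "tcp_rot": TCP orientation; "ft_force": force on the tool from outside, world axes, zero at the start; "moment": the same for the moment, N m; "opening": opening from 0.0 (shut) to 1.0 (fully open); "grip_force": force on a finger pad.
Only numpy, scipy, OpenCV 4.12 (cv2) and the standard library are available. Lean on these libraries where they do the work, as an engineer would, in place of code of your own. Each camera call takes 0.05 s, during which the arm holds its last target. There are 200 camera calls.

## Working session

There is one attempt and no reset: what is moved stays moved. The work goes in short steps, Python scripts to look and compute and a tool call to move; the robot and the scene stay as the last step left them, time stands still between calls to the robot, and variables do not carry over. Pictures are saved under pics/ and viewed, at most 10 in all, crops included, and the job is handed in when it is done.

Besides the shell and the picture viewer there is one more tool, called after "Emit:" by a JSON object that holds its "method" and its "body", one argument or row to a line. carry_out: Moves the arm, as the interface text tells. Its arguments: {"type":"object","properties":{"series":{"type":"array","items":{"type":"array","items":{"type":"number","minimum":-1,"maximum":1}}},"fingers":{"type":"number"}},"required":["series"]}

```bash
mkdir -p pics
cat > h.py <<'E'
import numpy as np, cv2
from cell import env
def px(cam,label,n=3):
    return [(round(d["conf"],2),d["position"][1]*560,d["position"][0]*420) for d in env.look_for(cam,label)[:n]]
def ray(cam,u,v):
    c=env.calibration(cam);K=np.array(c["K"]);P=np.array(c["pose"])
    d=P[:3,:3]@np.linalg.solve(K,[u,v,1]);return P[:3,3],d/np.linalg.norm(d)
def at_z(cam,u,v,z):
    o,d=ray(cam,u,v);return o+d*(z-o[2])/d[2]
def tri(a,b):
    A=[];y=[]
    o1,d1=ray("side",*a);o2,d2=ray("top",*b)
    M=np.eye(3)-np.outer(d1,d1);N=np.eye(3)-np.outer(d2,d2)
    p=np.linalg.solve(M+N,M@o1+N@o2)
    return p,np.linalg.norm(M@(p-o1))+np.linalg.norm(N@(p-o2))
def proj(cam,p):
    c=env.calibration(cam);P=np.linalg.inv(np.array(c["pose"]));q=np.array(c["K"])@(P[:3,:3]@p+P[:3,3]);return q[:2]/q[2]
E
python3 - <<'E'
from h import *
np.set_printoptions(precision=1,suppress=True)
for c in("side","top"):
    im=env.read_camera(c);cv2.imwrite(f"pics/{c}0.png",im[:,:,::-1]);print(c,np.array(env.calibration(c)["pose"])[:3])
L=["gauge","stop","plate","foot","lever_tip","dial_center","zero_mark","pointer_tip","vial_a","dishes","jar","spatula","funnel_bottle"]
for l in L:
    s,t=px("side",l),px("top",l)
    print(l,[tuple(np.round(x,1)) for x in s],[tuple(np.round(x,1)) for x in t],*(tri(s[0][1:],t[0][1:]) if s and t else ()))
print(env.state())
E
```

```text
side [[ -0.8  -0.4   0.4 129.1]
 [ -0.6   0.5  -0.6 492.2]
 [  0.   -0.7  -0.7 838.9]]
top [[   0.    -1.     0.1  482.8]
 [  -1.    -0.     0.   -64.3]
 [  -0.    -0.1   -1.  1104.3]]
gauge [(np.float64(0.9), np.float64(191.5), np.float64(255.2))] [(np.float64(1.0), np.float64(224.3), np.float64(172.3))] [676.1 105.   41.7] 12.158005367288125
stop [(np.float64(0.7), np.float64(195.9), np.float64(255.7))] [(np.float64(0.9), np.float64(225.5), np.float64(173.9))] [670.1 100.2  40.4] 7.53971561425838
plate [(np.float64(0.9), np.float64(291.7), np.float64(344.8)), (np.float64(0.9), np.float64(323.8), np.float64(288.9)), (np.float64(0.8), np.float64(232.8), np.float64(275.2))] [(np.float64(0.8), np.float64(218.4), np.float64(280.9)), (np.float64(0.8), np.float64(310.4), np.float64(226.1)), (np.float64(0.7), np.float64(270.4), np.float64(269.9))] [375.7 118.6  -6.3] 4.0582417793120715
foot [(np.float64(0.7), np.float64(197.8), np.float64(353.7)), (np.float64(0.2), np.float64(163.2), np.float64(253.2))] []
lever_tip [(np.float64(0.6), np.float64(164.0), np.float64(254.5))] [(np.float64(0.5
[... 1223 characters left out ...]
 (np.float64(0.6), np.float64(170.5), np.float64(234.0))] [ 722.4  161.3 -401.5] 49.48442065799979
funnel_bottle [(np.float64(1.0), np.float64(341.3), np.float64(149.3)), (np.float64(0.7), np.float64(199.8), np.float64(255.7))] [(np.float64(0.9), np.float64(415.9), np.float64(204.0))] [ 591.1 -395.8   97.7] 14.586962866851541
{'t': 1.4, 'joints': array([-1.3,  0.5,  1.6, -0. ,  1.1, -0.1]), 'qvel': array([ 0.,  0., -0.,  0., -0., -0.]), 'tau': array([ -0. , -61.2, -25.8,   0.1,   0. ,  -0. ]), 'eef_pos': array([ 239.8, -577.1,  214.7]), 'tcp_rot': array([3.1, 0. , 0.4]), 'ft_force': array([ 1.3, -0. ,  0.2]), 'moment': array([-0.,  0.,  0.]), 'grip_force': 0.0, 'opening': 1.0034262207313807}
```

View pics/side0.png

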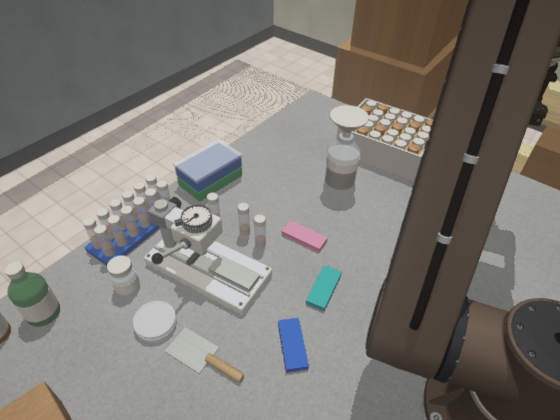

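View pics/top0.png

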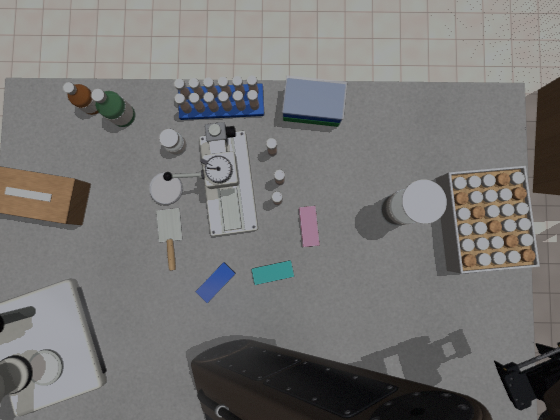

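The overview shows the gauge with its dial at side (197,218) and top (218,169). The lever ball is at top (168,176), and the pale plate lies in the channel at top (231,211). The blue, turquoise and pink blocks are look-alikes. Next I'll take enlarged crops.

Run:
```python
import cv2
a=cv2.imread("pics/top0.png")[115:245,145:305];cv2.imwrite("pics/tc.png",cv2.resize(a,(720,585),interpolation=cv2.INTER_CUBIC))
a=cv2.imread("pics/side0.png")[190:315,130:290];cv2.imwrite("pics/sc.png",cv2.resize(a,(768,600),interpolation=cv2.INTER_CUBIC))
```

```text
(no output)
```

View pics/tc.png

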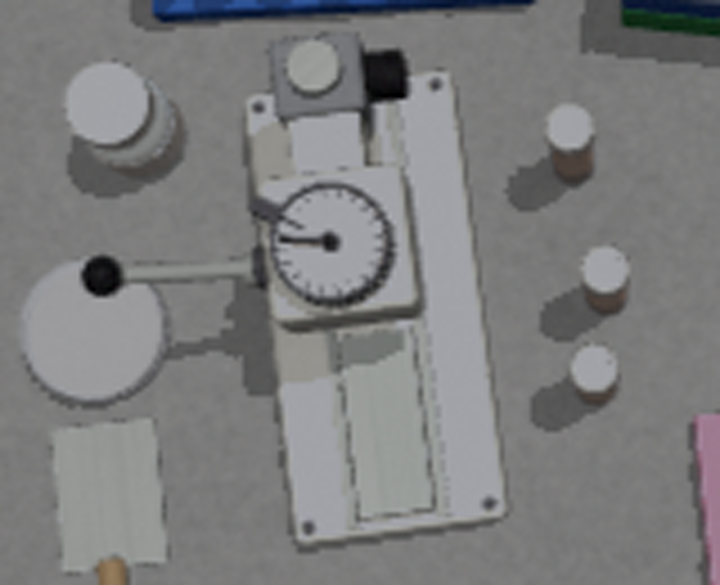

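View pics/sc.png

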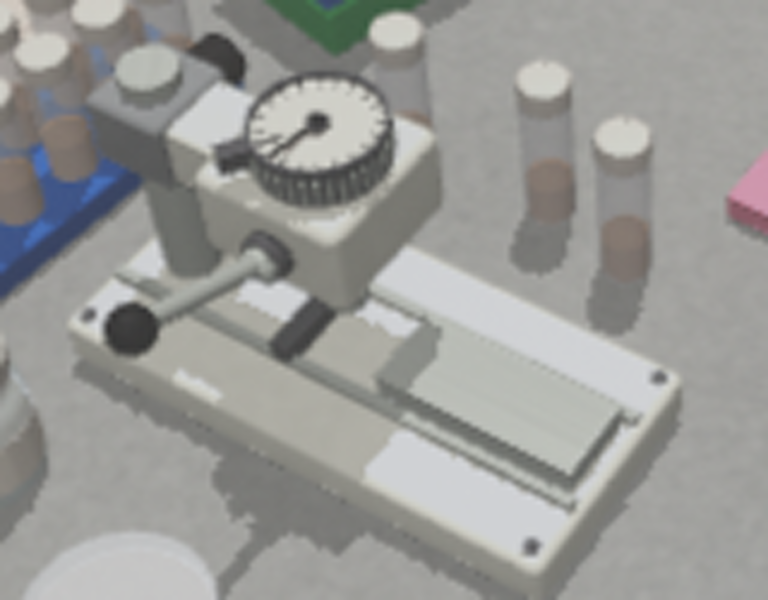

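```bash
cat >> h.py <<'E'
T=lambda u,v:("top",145+(u+.5)/4.5-.5,115+(v+.5)/4.5-.5)
S=lambda u,v:("side",130+(u+.5)/4.8-.5,190+(v+.5)/4.8-.5)
E
python3 - <<'E'
from h import *
from scipy.optimize import least_squares as LS
np.set_printoptions(precision=2,suppress=True)
O=[(T(298,546),(-150,65,30)),(T(506,516),(-150,-65,30)),(T(452,72),(130,-65,30)),(T(247,97),(130,65,30)),(T(331,241),(0,0,182)),
(S(541,575),(-150,65,30)),(S(682,378),(-150,-65,30)),(S(70,322),(130,65,30)),(S(318,122),(0,0,182))]
def W(p,q):
    c,s=np.cos(p[2]),np.sin(p[2]);return np.array([p[0]+c*q[0]-s*q[1],p[1]+s*q[0]+c*q[1],q[2]+(p[3] if len(p)>3 else 0)])
def f(p):return np.concatenate([proj(o[0],W(p,q))-o[1:] for o,q in O])
for p0 in([660,100,0.1],[660,100,.1,0]):
    r=LS(f,p0,loss="soft_l1");print(r.x);print(f(r.x).reshape(-1,2).T)
p=LS(f,[660,100,.1],loss="soft_l1").x
inv=lambda w:(lambda d:np.array([np.cos(p[2])*d[0]+np.sin(p[2])*d[1],-np.sin(p[2])*d[0]+np.cos(p[2])*d[1],w[2]]))(w-np.array([p[0],p[1],0]))
t=tri(S(131,328)[1:],T(103,275)[1:]);print("ball",t,inv(t[0]))
t=tri(S(318,122)[1:],T(331,241)[1:]);print("dial",t)
for n,a,z in[("pl near L",T(360,520),46),("near R",T(436,510),46),("sNL",S(573,474),46),("sNR",S(625,405),46),("sFL",S(378,380),46),("sFR",S(435,325),46),("tab t",T(265,207),182),("tab s",S(218,155),182),("dish",T(94,330),26),("ptr t",T(278,239),178),("ptr s",S(268,160),178),("vial top b",T(595,372),98),("vial",T(606,272),98),("vial",T(570,125),98),("jar",T(108,103),85),("spat",T(155,420),2)]:
    w=at_z(*a,z);g=inv(w);print(n,w,g,np.arctan2(g[1],g[0]))
E
```

```text
[655.47  94.03   0.14]
[[-0.89  0.37  0.13 -0.83 -0.06 -0.18  1.99 -1.19  0.72]
 [ 0.04  0.65 -0.82 -0.51  0.24  0.26 -0.65 -0.31 -0.21]]
[656.32  93.67   0.14  -2.46]
[[-0.53  0.61  0.31 -0.54  0.28 -0.25  1.8  -1.1   0.71]
 [-0.25  0.34 -0.89 -0.55  0.08  0.53 -0.33  0.11  0.33]]
ball (array([638.72, 216.86, 170.69]), np.float64(0.6137581532188843)) [  0.45 123.96 170.69]
dial (array([656.67,  94.45, 180.79]), np.float64(1.0323207853152299))
pl near L [513.71  95.68  46.  ] [-140.16   21.29   46.  ] 2.990864426666899
near R [520.21  50.54  46.  ] [-139.98  -24.32   46.  ] -2.969561685590243
sNL [514.69  95.68  46.  ] [-139.2    21.15   46.  ] 2.9908316021883743
sNR [521.32  51.54  46.  ] [-138.75  -23.49   46.  ] -2.9739132822078522
sFL [620.65 113.45  46.  ] [-31.79  24.06  46.  ] 2.493808260977028
sFR [622.88  72.86  46.  ] [-35.21 -16.45  46.  ] -2.704638122547119
tab t [673.74 129.14 182.  ] [ 22.97  32.23 182.  ] 0.951697015349965
tab s [674.87 136.19 182.  ] [ 25.05  39.06 182.  ] 1.0004533067285877
dish [628.53 264.49  26.  ] [ -3.05 172.55  26.  ] 1.588456705304434
ptr t [657.53 122.62 178.  ] [  6.01  28.02 178.  ] 1.3596726396580487
ptr s [659.38 122.49 178.  ] [  7.82  27.64 178.  ] 1.2949687778030643
vial top b [598.04 -44.08  98.  ] [ -76.02 -128.81   98.  ] -2.103945064726785
vial [655.67 -49.59  98.  ] [ -19.72 -142.27   98.  ] -1.7085039381134246
vial [741.   -27.74  98.  ] [  67.82 -132.46   98.  ] -1.0975824221923913
jar [754.41 243.14  85.  ] [118.66 133.95  85.  ] 0.8458412385157855
spat [575.7  231.69   2.  ] [-59.91 147.39   2.  ] 1.9568999620497018
```

The pose fit is consistent: the gauge is at about (656, 94) mm with yaw 0.14. The dial triangulates at z = 181 (text says 182). The ball is 85 mm from the pivot, which puts the lever at about 0.27. The plate's near end is at gauge x ≈ -139.5, so it needs a push of about 44.5 mm. I'll go there with the fingers shut.

Emit:
{"method": "carry_out", "body": {
  "fingers": 1,
  "series": [
    [0.33, 0.86, 0, -0.16],
    [0.33, 0.86, 0, -0.16],
    [0.33, 0.86, 0, -0.16],
    [0.33, 0.86, 0, -0.16],
    [0.33, 0.86, 0, -0.16]
  ]
}}

```text
t: 1.9
eef_pos: [322.6, -360.5, 214.8]
tcp_rot: [3.141, -0.0, 0.309]
ft_force: [0.8, -1.0, -0.1]
opening: 0.637
grip_force: 0.0
```

Emit:
{"method": "carry_out", "body": {
  "series": [
    [0.33, 0.86, 0, -0.16],
    [0.33, 0.86, 0, -0.16],
    [0.33, 0.86, 0, -0.16],
    [0.33, 0.86, 0, -0.16],
    [0.33, 0.86, 0, -0.16]
  ]
}}

```text
t: 2.4
eef_pos: [405.2, -145.4, 214.9]
tcp_rot: [3.141, -0.001, 0.225]
ft_force: [1.2, -0.8, -0.0]
opening: 0.215
grip_force: 0.0
```

Emit:
{"method": "carry_out", "body": {
  "series": [
    [0.33, 0.86, 0, -0.16],
    [0.33, 0.86, 0, -0.16],
    [0.33, 0.86, 0, -0.16],
    [0.33, 0.86, 0, -0.16],
    [0.33, 0.86, 0, -0.16]
  ]
}}

```text
t: 2.9
eef_pos: [487.8, 69.8, 214.9]
tcp_rot: [3.141, -0.001, 0.142]
ft_force: [0.5, -1.8, 0.3]
opening: 0.005
grip_force: 0.0
```

Emit:
{"method": "carry_out", "body": {
  "series": [
    [0, 0, -0.8, 0],
    [0, 0, -0.8, 0],
    [0, 0, -0.8, 0],
    [0, 0, -0.7, 0],
    [0, 0, -0.4, 0]
  ]
}}

```text
t: 3.4
eef_pos: [486.5, 67.9, 37.4]
tcp_rot: [-3.141, 0.002, 0.143]
ft_force: [1.0, -0.2, 0.2]
opening: 0.003
grip_force: 0.0
```

Emit:
{"method": "carry_out", "body": {
  "series": [
    [0.2, 0.06, 0, 0],
    [0.14, 0.02, 0, 0],
    [0.14, 0.02, 0, 0],
    [0.14, 0.02, 0, 0],
    [0.14, 0.02, 0, 0]
  ]
}}

```text
t: 3.9
eef_pos: [525.4, 74.9, 40.6]
tcp_rot: [3.141, 0.001, 0.143]
ft_force: [-8.5, -0.6, 5.5]
opening: 0.003
grip_force: 4.0
```

Emit:
{"method": "carry_out", "body": {
  "series": [
    [0.08, 0.012, 0, 0],
    [0.08, 0.012, 0, 0],
    [0.08, 0.012, 0, 0],
    [0.08, 0.012, 0, 0],
    [0.04, 0.006, 0, 0]
  ]
}}

```text
t: 4.4
eef_pos: [543.3, 77.6, 40.5]
tcp_rot: [3.141, 0.001, 0.143]
ft_force: [-7.5, -1.5, 5.3]
opening: 0.004
grip_force: 3.5
```

Emit:
{"method": "carry_out", "body": {
  "series": [
    [0.06, 0.008, 0, 0],
    [0.04, 0.006, 0, 0],
    [0.04, 0.006, 0, 0],
    [0.02, 0.003, 0, 0],
    [0, 0, 0, 0]
  ]
}}

```text
t: 4.9
eef_pos: [550.3, 78.6, 40.5]
tcp_rot: [-3.142, 0.002, 0.143]
ft_force: [-9.5, -2.1, 7.6]
opening: 0.004
grip_force: 4.9
```

Emit:
{"method": "carry_out", "body": {
  "series": [
    [0.03, 0.004, 0, 0],
    [0.03, 0.004, 0, 0],
    [0.03, 0.004, 0, 0],
    [0, 0, 0, 0],
    [0, 0, 0, 0]
  ]
}}

```text
t: 5.4
eef_pos: [550.7, 78.7, 40.3]
tcp_rot: [-3.141, 0.012, 0.143]
ft_force: [-27.0, -7.0, 20.3]
opening: 0.0
grip_force: 13.9
```

The force rose to 27 N and the plate stopped where expected (tool at gauge x ≈ -106), so it is home. I'll back off and rise.

Emit:
{"method": "carry_out", "body": {
  "series": [
    [-0.3, -0.04, 0, 0],
    [-0.4, -0.06, 0, 0],
    [0, 0, 0.9, 0],
    [0, 0, 1, 0],
    [0, 0, 1, 0]
  ]
}}

```text
t: 5.9
eef_pos: [521.3, 74.3, 187.4]
tcp_rot: [3.141, -0.002, 0.142]
ft_force: [0.0, 0.1, -0.1]
opening: 0.003
grip_force: 0.0
```

Run:
```python
from h import *
im=env.read_camera("side");cv2.imwrite("pics/s1.png",cv2.resize(im[190:315,130:290,::-1],(768,600),interpolation=cv2.INTER_CUBIC));print(env.state()["eef_pos"])
```

```text
[524.09744923  74.50383629 195.16590829]
```

View pics/s1.png

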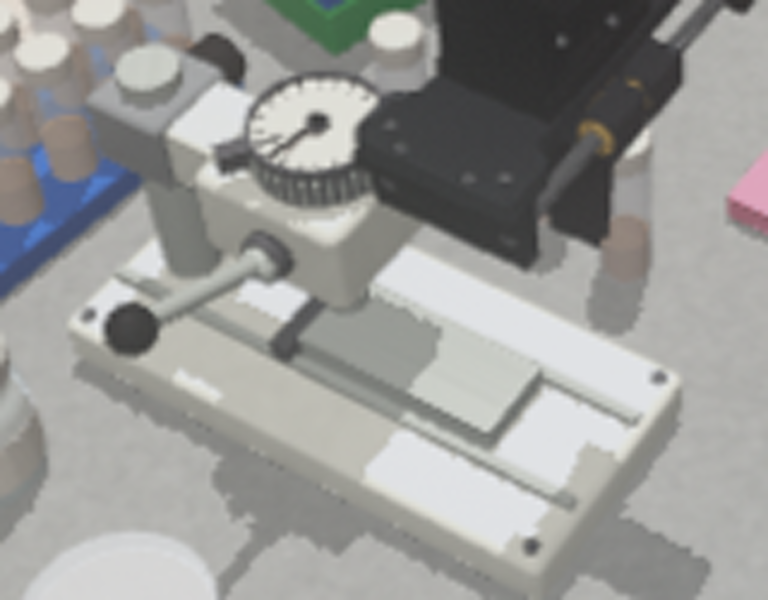

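The plate now lies flush against the dark stop (crop 290,340), and its near corner is at (490,440). The lever is still up with its ball at (131,328). Moving on to the lever.

Emit:
{"method": "carry_out", "body": {
  "series": [
    [0.46, 0.59, 0.1, 0],
    [0.46, 0.59, 0.1, 0],
    [0.46, 0.59, 0.1, 0],
    [0.46, 0.59, 0, 0],
    [0.46, 0.59, 0, 0]
  ]
}}

```text
t: 6.45
eef_pos: [637.3, 223.3, 201.1]
tcp_rot: [-3.141, -0.003, 0.142]
ft_force: [-0.5, -0.5, -0.2]
opening: 0.003
grip_force: 0.0
```

Run:
```python
from h import *
env.read_camera("side");print(env.state()["eef_pos"]);w=at_z(*S(490,435),46)-[656,94,0];print(w[0]*.99+w[1]*.1395)
```

```text
[639.58781992 226.96704194 200.51676032]
-95.24568855904964
```

Emit:
{"method": "carry_out", "body": {
  "series": [
    [0, -0.12, -0.16, 0],
    [0, 0, -0.12, 0],
    [0, 0, -0.12, 0],
    [0, 0, -0.12, 0],
    [0, 0, -0.12, 0]
  ]
}}

```text
t: 7.0
eef_pos: [636.0, 215.6, 167.9]
tcp_rot: [-3.141, -0.001, 0.142]
ft_force: [0.3, 2.4, 3.0]
opening: 0.008
grip_force: 1.4
```

Emit:
{"method": "carry_out", "body": {
  "series": [
    [0, 0, -0.12, 0],
    [0, 0, -0.12, 0],
    [0, 0, -0.12, 0],
    [0, 0, -0.12, 0],
    [0, 0, -0.12, 0]
  ]
}}

```text
t: 7.5
eef_pos: [635.8, 215.6, 137.1]
tcp_rot: [3.141, 0.0, 0.142]
ft_force: [-0.6, 0.4, 2.2]
opening: 0.005
grip_force: 1.0
```

Emit:
{"method": "carry_out", "body": {
  "series": [
    [0, 0.05, -0.1, 0],
    [0, 0.04, -0.1, 0],
    [0, 0, -0.1, 0],
    [0, 0, -0.08, 0],
    [0, 0, -0.06, 0]
  ]
}}

```text
t: 8.0
eef_pos: [636.4, 220.3, 119.2]
tcp_rot: [3.141, -0.003, 0.143]
ft_force: [-15.7, -7.5, 49.4]
opening: 0.005
grip_force: 24.6
```

The force jumped at z = 119, so the lever is at its end stop. I'll lift off and look.

Emit:
{"method": "carry_out", "body": {
  "series": [
    [0, 0, 0.06, 0],
    [0, 0, 0.14, 0],
    [0, 0.4, 0.8, 0],
    [0, 0.9, 0.6, 0],
    [0, 0.9, 0.6, 0]
  ]
}}

```text
t: 8.5
eef_pos: [635.8, 324.4, 222.4]
tcp_rot: [-3.141, -0.0, 0.141]
ft_force: [0.6, -0.7, -0.0]
opening: 0.002
grip_force: 0.0
```

Run:
```python
from h import *
A=[]
for c,x,y in(("top",190,140),("side",160,195)):
    im=env.read_camera(c)[:,:,::-1];A.append(cv2.resize(im[y:y+60,x-40:x+40],(400,300),interpolation=cv2.INTER_CUBIC) if 0 else cv2.resize(im[y:y+75,x-35:x+65],(400,300),interpolation=cv2.INTER_CUBIC))
cv2.imwrite("pics/z2.png",cv2.resize(np.hstack(A),(800,300)));print(env.state()["eef_pos"])
```

```text
[636.124086   328.57070686 224.90559299]
```

View pics/z2.png

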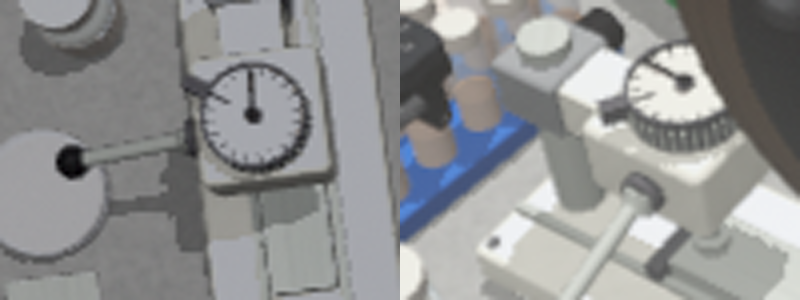

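```bash
cat > ang.py <<'E'
from h import *
from scipy.ndimage import map_coordinates as mc
def run(c=np.array([656.4,94.2])):
    im=env.read_camera("top").astype(float).mean(2)
    a=np.radians(np.arange(0,360,1.))
    def prof(rs,z):
        out=0
        for r in rs:
            p=np.array([proj("top",np.array([c[0]+r*np.cos(t),c[1]+r*np.sin(t),z])) for t in a]);out=out+mc(im,[p[:,1],p[:,0]],order=1)
        return out/len(rs)
    def vm(p,c0,w):
        d=np.abs((a-c0+np.pi)%(2*np.pi)-np.pi)<w; q=np.clip(np.median(p[d])-p,0,None)*d; return np.angle((q*np.exp(1j*a)).sum())
    P=prof(range(8,18),178);i=a[P.argmin()];ptr=vm(P,i,.35)
    L=prof(range(19,26),178);Tb=prof(range(37,45),182)
    return ptr,P,L,Tb,a,vm
E
python3 - <<'E'
from ang import *
np.set_printoptions(precision=0,suppress=True,linewidth=150)
s=env.state();print(s["joints"].round(2))
print([ (px("top",l,2),px("side",l,2)) for l in("dial_center",)])
p,P,L,Tb,a,vm=run();print("ptr world",p)
print("P",P[::5]);print("L",L[::5]);print("T",Tb[::5])
print("line",vm(L,1.11,.3),"tab",vm(Tb,1.11,.5))
E
```

```text
[0. 1. 1. 0. 1. 2.]
[([(0.72, 170.296, 230.41199999999998), (0.65, 225.68, 176.988)], [(0.92, 193.312, 254.68800000000002)])]Traceback (most recent call last):
  File "<stdin>", line 5, in <module>
  File "ang.py", line 13, in run
    P=prof(range(8,18),178);i=a[P.argmin()];ptr=vm(P,i,.35)
  File "ang.py", line 9, in prof
    p=np.array([proj("top",np.array([c[0]+r*np.cos(t),c[1]+r*np.sin(t),z])) for t in a]);out=out+mc(im,[p[:,1],p[:,0]],order=1)
                ~~~~^^^^^^^^^^^^^^^^^^^^^^^^^^^^^^^^^^^^^^^^^^^^^^^^^^^^^^^
  File "h.py", line 17, in proj
    c=env.calibration(cam);P=np.linalg.inv(np.array(c["pose"]));q=np.array(c["K"])@(P[:3,:3]@p+P[:3,3]);return q[:2]/q[2]
ValueError: time passes only in moves, steps and waits
```

```bash
sed -i 's/env.calibration(cam)/CAL[cam]/; s/^def px/CAL={k:env.calibration(k) for k in ("side","top")}\ndef px/' h.py
python3 - <<'E'
from ang import *
np.set_printoptions(precision=2,suppress=True,linewidth=150)
s=env.state();print(s["t"],s["joints"])
p,P,L,Tb,a,vm=run();print("ptr world",p)
np.set_printoptions(precision=0,suppress=True,linewidth=150)
print("P",P[::5]);print("L",L[::5]);print("T",Tb[::5])
print("line",vm(L,1.11,.3),"tab",vm(Tb,1.11,.5))
E
```

```text
8.75 [ 0.38  0.62  1.31 -0.    1.22  1.81]
ptr world 0.19868512818223324
P [134. 106.  94.  95. 119. 139. 152. 159. 164. 166. 166. 165. 161. 160. 164. 165. 166. 166. 167. 167. 167. 167. 167. 167. 167. 167. 168. 168. 168.
 168. 168. 168. 168. 168. 169. 169. 169. 169. 168. 168. 168. 168. 168. 168. 168. 168. 168. 168. 168. 169. 169. 169. 169. 169. 169. 169. 169. 168.
 168. 169. 169. 169. 169. 169. 169. 169. 169. 168. 168. 168. 168. 162.]
L [144. 101.  68. 138. 164. 168. 165. 167. 168. 165. 167. 167. 145. 105. 139. 166. 166. 165. 168. 168. 164. 168. 168. 161. 162. 169. 166. 159. 165.
 167. 162. 166. 168. 164. 161. 168. 166. 161. 163. 167. 165. 163. 168. 167. 161. 161. 168. 167. 159. 160. 166. 166. 153. 161. 166. 157. 152. 167.
 167. 163. 157. 165. 166. 157. 157. 166. 166. 157. 164. 168. 162. 162.]
T [168. 168. 167. 162. 159. 162. 156. 157. 157. 166. 169. 161.  91.  73.  66.  97. 110. 116. 117. 102.  85.  79.  76.  68.  68.  78. 125. 147. 157.
 161. 156. 156. 148. 128. 110.  98.  92.  99.  92.  93. 107. 117. 134. 153. 157. 162. 160. 165. 164. 167. 166. 162. 151. 142. 137. 135. 135. 139.
 141. 147. 160. 167. 168. 169. 169. 169. 168. 160. 165. 166. 157. 160.]
line 1.141537410056238 tab 1.1925258779764927
```

```bash
cat > meas.py <<'E'
from ang import *
def meas():
    g=env.read_camera("top").mean(2); u0,v0=proj("top",np.array([656.4,94.2,180]))
    # dark-ring based centre: refine centre by maximising radial darkness of ring r 28..32 at z 182
    a=np.radians(np.arange(0,360,3.))
    def ring(c):
        s=0
        for r,w in((24,1),(30,-1),(35,0)):
            p=np.array([proj("top",np.array([c[0]+r*np.cos(t),c[1]+r*np.sin(t),180])) for t in a])
            q=mc(g,[p[:,1],p[:,0]],order=1); s+=w*q.mean()
        return s
    C=[(ring((x,y)),x,y) for x in np.arange(652,661,1.) for y in np.arange(90,99,1.)]
    w=np.array(sorted(C,reverse=True)[:8]); c=w[:,1:].mean(0)
    p,P,L,Tb,a,vm=run(c)
    i=a[P.argmin()]
    return c,p,vm(L,p,.2),L,Tb,vm,a
E
python3 - <<'E'
from meas import *
c,p,pl,L,Tb,vm,a=meas();print("centre",c,"ptr",p,pl,"line",vm(L,1.11,.2),"tab",vm(Tb,1.1,.3))
E
```

```text
centre [655.125  94.875] ptr 0.13785099870563908 0.11789973847013961 line 1.0756372726388912 tab 1.1424290748757966
```

Emit:
{"method": "carry_out", "body": {
  "fingers": -1,
  "series": [
    [0.04, -0.47, 0, 0.8],
    [0.04, -0.47, 0, 0.8],
    [0.04, -0.47, 0, 0.8],
    [0.04, -0.47, 0, 0.8],
    [0.04, -0.47, 0, 0.8]
  ]
}}

```text
t: 9.4
eef_pos: [645.8, 204.0, 220.4]
tcp_rot: [-3.141, 0.001, 0.564]
ft_force: [-0.1, -0.1, 0.3]
opening: 0.369
grip_force: 0.0
```

Emit:
{"method": "carry_out", "body": {
  "series": [
    [0.04, -0.47, 0, 0.8],
    [0.04, -0.47, 0, 0.8],
    [0.04, -0.47, 0, 0.8],
    [0.04, -0.47, 0, 0.8],
    [0.04, -0.47, 0, 0.8]
  ]
}}

```text
t: 9.9
eef_pos: [655.6, 86.5, 220.5]
tcp_rot: [-3.141, 0.001, 0.982]
ft_force: [-0.1, 0.4, 0.5]
opening: 0.789
grip_force: 0.0
```

Emit:
{"method": "carry_out", "body": {
  "series": [
    [0, 0, 0, 0],
    [0, 0, 0, 0],
    [0, 0, 0, 0],
    [0, 0, 0, 0],
    [0, 0, 0, 0]
  ]
}}

```text
t: 10.4
eef_pos: [655.7, 89.2, 221.1]
tcp_rot: [-3.142, 0.0, 0.981]
ft_force: [0.3, 0.5, -0.1]
opening: 0.998
grip_force: 0.0
```

Emit:
{"method": "carry_out", "body": {
  "series": [
    [0, 0.11, -0.2, 0],
    [0, 0, -0.3, 0],
    [0, 0, -0.3, 0],
    [0, 0, -0.2, 0],
    [0, 0, -0.1, 0]
  ]
}}

```text
t: 10.9
eef_pos: [655.4, 94.4, 164.7]
tcp_rot: [-3.14, 0.001, 0.98]
ft_force: [0.0, -0.1, -0.9]
opening: 1.001
grip_force: 0.0
```

Emit:
{"method": "carry_out", "body": {
  "series": [
    [0, 0, 0, 0],
    [0, 0, 0, 0],
    [0, 0, 0, 0],
    [0, 0, 0, 0],
    [0, 0, 0, 0]
  ]
}}

```text
t: 11.4
eef_pos: [656.0, 94.0, 166.5]
tcp_rot: [3.141, -0.0, 0.98]
ft_force: [-0.6, 0.3, -0.4]
opening: 1.0
grip_force: 0.0
```

Emit:
{"method": "carry_out", "body": {
  "fingers": 1,
  "series": [
    [0, 0, 0, 0],
    [0, 0, 0, 0],
    [0, 0, 0, 0],
    [0, 0, 0, 0],
    [0, 0, 0, 0]
  ]
}}

```text
t: 11.9
eef_pos: [655.5, 94.2, 166.1]
tcp_rot: [-3.141, 0.0, 0.98]
ft_force: [-2.2, 0.8, -0.6]
opening: 0.668
grip_force: 30.0
```

Emit:
{"method": "carry_out", "body": {
  "series": [
    [0, 0, 0, 0],
    [0, 0, 0, 0],
    [0, 0, 0, 0],
    [0, 0, 0, 0],
    [0, 0, 0, 0]
  ]
}}

```text
t: 12.4
eef_pos: [655.5, 94.2, 166.1]
tcp_rot: [-3.141, 0.0, 0.98]
ft_force: [-4.7, 2.5, 2.9]
opening: 0.667
grip_force: 30.0
```

The opening is 63.4 mm, so the ring is gripped. Turning it clockwise by about 0.97 rad.

Emit:
{"method": "carry_out", "body": {
  "series": [
    [0, 0, 0, -0.62],
    [0, 0, 0, -0.62],
    [0, 0, 0, -0.62],
    [0, 0, 0, -0.62],
    [0, 0, 0, -0.62]
  ]
}}

```text
t: 12.9
eef_pos: [655.4, 94.2, 166.1]
tcp_rot: [-3.141, 0.001, 0.653]
ft_force: [-4.0, 2.7, 1.8]
opening: 0.668
grip_force: 30.0
```

Emit:
{"method": "carry_out", "body": {
  "series": [
    [0, 0, 0, -0.62],
    [0, 0, 0, -0.62],
    [0, 0, 0, -0.62],
    [0, 0, 0, -0.62],
    [0, 0, 0, -0.62]
  ]
}}

```text
t: 13.4
eef_pos: [655.4, 94.3, 166.1]
tcp_rot: [-3.141, 0.001, 0.329]
ft_force: [-4.9, 3.3, 2.8]
opening: 0.666
grip_force: 30.0
```

Emit:
{"method": "carry_out", "body": {
  "series": [
    [0, 0, 0, -0.62],
    [0, 0, 0, -0.62],
    [0, 0, 0, -0.62],
    [0, 0, 0, -0.62],
    [0, 0, 0, -0.62]
  ]
}}

```text
t: 13.9
eef_pos: [655.4, 94.4, 166.1]
tcp_rot: [-3.141, 0.001, 0.004]
ft_force: [-4.7, 4.3, 2.9]
opening: 0.667
grip_force: 30.0
```

Emit:
{"method": "carry_out", "body": {
  "fingers": -1,
  "series": [
    [0, 0, 0, 0],
    [0, 0, 0, 0],
    [0, 0, 0, 0],
    [0, 0, 0, 0],
    [0, 0, 0, 0]
  ]
}}

```text
t: 14.4
eef_pos: [656.0, 93.9, 166.1]
tcp_rot: [3.141, -0.0, 0.007]
ft_force: [0.4, -0.3, -0.5]
opening: 0.982
grip_force: 0.0
```

Released. Rising, then moving back towards the front and right for a clear view.

Emit:
{"method": "carry_out", "body": {
  "series": [
    [0, 0, 0.3, 0],
    [0, 0, 0.6, 0],
    [-0.5, -0.5, 0.6, 0],
    [-0.7, -0.7, 0, 0],
    [-0.7, -0.7, 0, 0]
  ]
}}

```text
t: 14.9
eef_pos: [559.9, -1.7, 241.8]
tcp_rot: [3.141, -0.002, 0.008]
ft_force: [0.2, -0.5, 0.5]
opening: 0.998
grip_force: 0.0
```

Emit:
{"method": "carry_out", "body": {
  "series": [
    [-0.7, -0.7, 0, 0],
    [-0.7, -0.7, 0, 0],
    [-0.3, -0.8, 0, 0],
    [0, -0.8, 0, 0],
    [0, 0, 0, 0]
  ]
}}

```text
t: 15.4
eef_pos: [475.6, -154.7, 241.5]
tcp_rot: [3.14, -0.001, 0.003]
ft_force: [-0.0, 0.2, 0.3]
opening: 0.998
grip_force: 0.0
```

Run:
```python
from meas import *
c,p,pl,L,Tb,vm,a=meas();print("centre",c,"ptr",p,pl,"line/tab",vm(Tb,p,.3),env.state()["eef_pos"])
A=[cv2.resize(env.read_camera(k)[y:y+75,x:x+100,::-1],(400,300),interpolation=cv2.INTER_CUBIC) for k,x,y in(("top",155,140),("side",140,195))]
cv2.imwrite("pics/z3.png",np.hstack(A))
```

```text
centre [655.125  94.5  ] ptr 0.16598403492249414 0.13629935564735315 line/tab 0.12454084487626932 [ 475.68158254 -151.61717262  241.11742614]
```

View pics/z3.png

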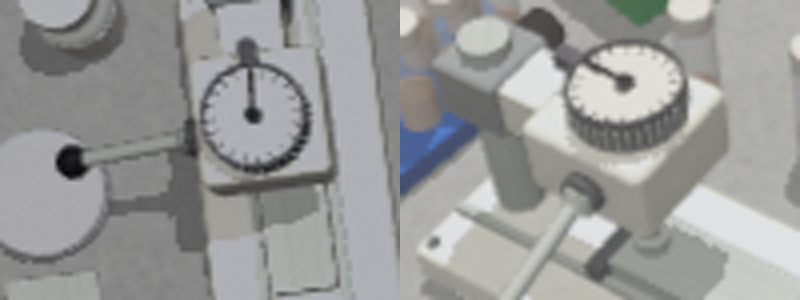

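The tab (top crop 247,48), the pointer tip (250,68) and the centre (254,115) lie on one line. With the centre offset removed, the pointer is at 0.09 rad and the tab at 0.10 rad, so they differ by about 0.01. The lever is down, the foot is on the plate, and the arm is clear. Handing in.

```bash
python3 -c "
from cell import env
print(env.job_done())"
```

```text
the job is handed in; nothing more can be done
None
```

I handed the job in at about 15.5 s: the plate is home against the stop, the lever is fully down, the zero tab is within about 0.01 rad of the pointer by my measurement, and I moved none of the other things; no verdict came back.

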